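# Spring check of a mirror mount

### The arm

A 6-joint arm with a two-finger parallel gripper is mounted at the origin on the work surface. World frame = base frame: x ahead of the robot, y to its left, z up, the work surface at z = 0. Lengths are in m, angles in degrees, forces in N, time in s.
With the tool pointing down it reaches from about 0.4 to 0.825 m from the base axis. Payload 7 kg.
Tool frame: the origin (TCP) lies midway between the tips of the shut fingers; the grasp point (between the pads) lies 19 mm behind it; z points along the fingers, y is the line along which they close (so a half turn about z gives the same grasp; the last joint's range is limited). The gripper opens to 88 mm and grips with 3 to 60 N. Pads are 19 mm wide; open, the fingers measure 130 mm over their backs; the gripper's body (78 mm by 193 mm) begins 47 mm behind the grasp point.
Start: joints at [-46.862, 20.546, 0.682, 0, -70.136, -16.507], TCP at [0.303, -0.603, 0.227] pointing down, gripper open.
Joint ranges: [-176.03, 176.03], [-82.01, 121.73], [-58.28, 71.71], [-173.87, 95.51], [-174.79, -0.11], [-173.66, 173.66]. Speed limits (degrees/s): [136.94, 136.94, 172.46, 180, 180, 180].

### API

Orientations are given as [roll, pitch, yaw] about the fixed x, y, z axes, in that order (R = Rz(yaw) Ry(pitch) Rx(roll)).
In Python, from plant import ctrl gives the robot as it stands. The module is installed in compiled form; this text tells all that it offers.
- The arm moves only by the tool send_rows, never from a script. Its argument "plan" is a list that holds one entry, the list of rows, each a list of 6 numbers: the shift along the tool's x, y, z in cm, then the turn, a rotation vector about the tool's x, y, z in degrees. A call has 1 to 8 rows; each row is the pose to reach, as a shift and turn from the pose commanded when the call began, along the tool's axes at that moment; what a row does not reach only later rows make up. A row lasts 1/12 s, in which the tool goes at most 41.7 mm and 7.16 degrees, less where a joint would pass 70% of its speed; a pose out of reach is approached as far as the arm can. A call with a gripper value outside its range is refused whole. "fingers" is the opening, from 0 (shut) to 1 (fully open), set as the call begins (left out, the last holds). The fingers move at their own pace and stop on an object; the grip force is fixed at half the most. Time passes only in rows, so rows that repeat a pose let the fingers close. It gives the time, the measured TCP pose, the force, the opening and the grip force at its end, in the units of the state.
- ctrl.get_obs(): the state, without advancing time (a new reading comes with each control period).
- ctrl.snapshot(name): name is "scene" or "top"; returns a dict with "img" (384x512x3 uint8, red, green, blue), "K" (3x3 intrinsics, pixels), "pose" (4x4, takes a point from camera to world coordinates). Camera axes: x right, y down, z forward; pixel columns grow to the right and rows downward; lengths in m; the calibration is good to about 2 mm. A picture is of the moment at which its call begins. There is no depth.
- ctrl.close_job(): hands the job in; it is judged then, once.
The state is a dict: "clock": time; "joint_pos": joint angles; "qvel": joint speeds; "tau": joint torques, N m; "tool_pos": TCP position; "orientation": TCP orientation; "force": force on the tool from outside, world axes, zero at the start; "moment": the same for the moment, N m; "opening": finger opening in m; "gripper_force": force on a finger pad.
Only numpy, scipy, OpenCV 4.12 (cv2) and the standard library are available. Lean on these libraries where they do the work, as an engineer would, in place of code of your own. Each camera call takes 0.05 s, during which the arm holds its last target. There are 200 camera calls.

### The job

Check the spring of the mirror mount: with the fingertips, press down the round thumb pad on the corner of its tilting plate until the black needle lines up with the brass rider's fin on the scale, without pushing the needle clearly past it. Hold it there for about a second, then let the plate come all the way back up. Keep off the mirror, do not shift the rider, and leave the bottle, weight and screwdriver where they are.

Things in the scene. Friction and masses are not known exactly. Their poses are not given: they have to be found in the camera images.
- mount: Mirror mount bolted to the bench. Steel base 165 x 190 x 12 mm; origin on the bench within 6 mm of its middle. Aluminium plate 105 (x) x 157 (y) x 8 mm, level at rest, mid-thickness 52 mm up, hinged along the mount's x at y = 60, z = 52 mm, with a spring under its -x, -y corner. White fan-shaped scale upright at x = 50 mm, centred on the hinge, top 187 mm up; the needle is on its +x side.
- pad_top (a point): Middle of the top face of the thumb pad, a black rubber disc 30 mm across and 8 mm high on the tilting plate's corner (other corners only have small screws). At rest at (-45, -62, 64) mm in the mount's frame, 122 mm from the hinge line measured along y; it sinks about 1.2 mm for each 0.01 rad of tilt. z is the pad's normal.
- thumb_pad: The same thumb pad; origin in the middle of its underside.
- tilt_plate (a joint): Tilt of the plate in rad: 0 at rest (level, up against its stop), growing as the pad is pressed down, at most 0.23. Pressing at the pad takes about 2 N to start and about 7 N more per 0.1 rad; it springs back to 0 when released.
- pointer_tip (a point): Tip of the black needle, a 3.6 mm rod fixed to the tilting plate at mount x = 62 mm, reaching 150 mm up from the hinge line. It stands upright at rest and leans towards the mount's -y as the pad is pressed: 1.5 mm at the tip for each 0.01 rad.
- mark (a point): The mark: a point on the brass rider's fin, 150 mm from the hinge line, at mount x = 50 mm. The rider sits on the scale's rim; its upright fin, 3 mm wide, stands out to 174 mm from the hinge line. y runs across the fin, positive on the side where the needle rests: the needle is on the mark when its tip's y in this frame is 0.
- rider (a joint): Angle of the rider on the scale in rad, in the same sense and from the same zero as tilt_plate: the needle is on the mark when the two are equal. It lies between 0.08 and 0.15 and stays put unless it is pushed.
- mirror: Round mirror 58 mm across, 5 mm thick, lying on the tilting plate; origin in the middle of its underside, at (5, 13, 56) mm in the mount's frame at rest. Not to be touched.
- reagent_bottle: Bystander: closed amber bottle 54 mm across, 120 mm tall, standing; origin under its middle.
- weight: Bystander: brass weight 44 mm across, 52 mm tall with its knob, standing; origin under its middle.
- screwdriver: Bystander: screwdriver 160 mm long lying along its x; origin at its underside near its middle.

How it is judged:
By the outcome, as a careful person would: the job done as asked, in the order asked, and still so for the second after the job is handed in, with the robot touching nothing.
It also fails if it takes over 38 s, if anything falls off the work surface, if the arm or the gripper's body presses on something with over 40 N, if the wrist force passes 120 N, or if a joint passes its speed limit or range.

## Working session

There is one attempt and no reset: what is moved stays moved. The work goes in short steps, Python scripts to look and compute and a tool call to move; the robot and the scene stay as the last step left them, time stands still between calls to the robot, and variables do not carry over. Pictures are saved under pics/ and viewed, at most 10 in all, crops included, and the job is handed in when it is done.

Besides the shell and the picture viewer there is one more tool, called after ">>>" as a command line: name --argument value ..., lists and objects as JSON in quotes. send_rows: Moves the arm, as the interface text tells. Its arguments: {"type":"object","properties":{"plan":{"type":"array","items":{"type":"array","items":{"type":"array","items":{"type":"number"}}}},"fingers":{"type":"number"}},"required":["plan"]}

```bash
mkdir -p pics
python3 - <<'E'
from plant import ctrl
import cv2,numpy as np
for n in("scene","top"):
    s=ctrl.snapshot(n); cv2.imwrite(f"pics/{n}0.png",cv2.resize(s["img"][:,:,::-1],None,fx=1.5,fy=1.5,interpolation=cv2.INTER_CUBIC))
    print(n,s["K"].round(1).tolist(),s["pose"].round(4).tolist())
print(ctrl.get_obs())
E
```

```text
scene [[355.3, 0.0, 257.0], [0.0, 355.3, 186.7], [0.0, 0.0, 1.0]] [[0.2181, 0.5165, -0.828, 1.3837], [0.9758, -0.1285, 0.1769, -0.096], [-0.015, -0.8466, -0.5321, 0.6164], [0.0, 0.0, 0.0, 1.0]]
top [[389.5, 0.0, 258.7], [0.0, 389.5, 185.9], [0.0, 0.0, 1.0]] [[0.0174, -0.997, 0.0752, 0.5705], [-0.9997, -0.0185, -0.0136, 0.0661], [0.015, -0.0749, -0.9971, 1.0034], [0.0, 0.0, 0.0, 1.0]]
{'clock': 0.1, 'joint_pos': array([-4.68616156e+01,  2.05883634e+01,  6.42023342e-01, -1.78329319e-02,
       -7.01362299e+01, -1.65069788e+01]), 'qvel': array([-0.04646746, -0.0313413 ,  0.14452252,  0.07769276, -0.01257423,
       -0.04981846]), 'tau': array([-1.42640565e-03, -5.84165347e+01,  2.93751580e+01,  7.01544285e+00,
        1.01456948e-02, -5.35335744e-05]), 'tool_pos': array([ 0.30236633, -0.60302691,  0.22572722]), 'orientation': array([ 1.79916069e+02, -7.38872515e-03, -1.53374660e+02]), 'force': array([-0.67619927,  0.06461499, -0.05731337]), 'moment': array([-0.02902131, -0.01807055, -0.04761781]), 'gripper_force': 0.0, 'opening': 0.08769999358841614}
```

View pics/scene0.png

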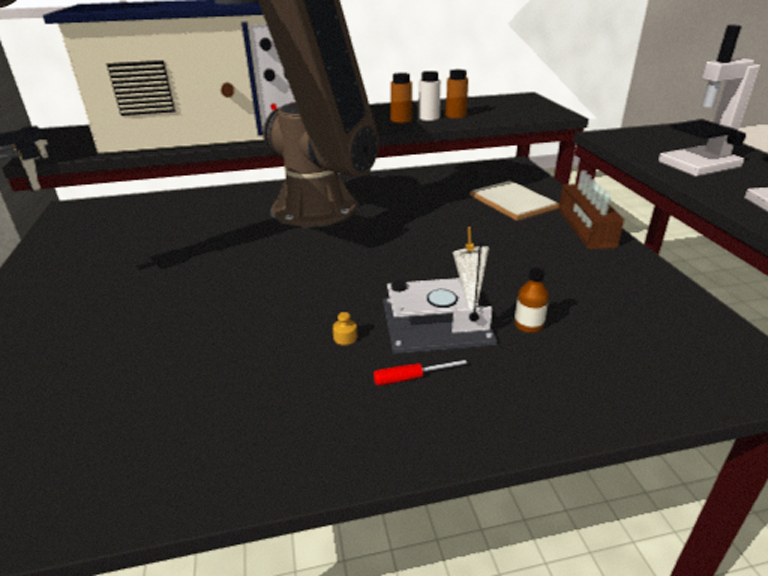

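View pics/top0.png

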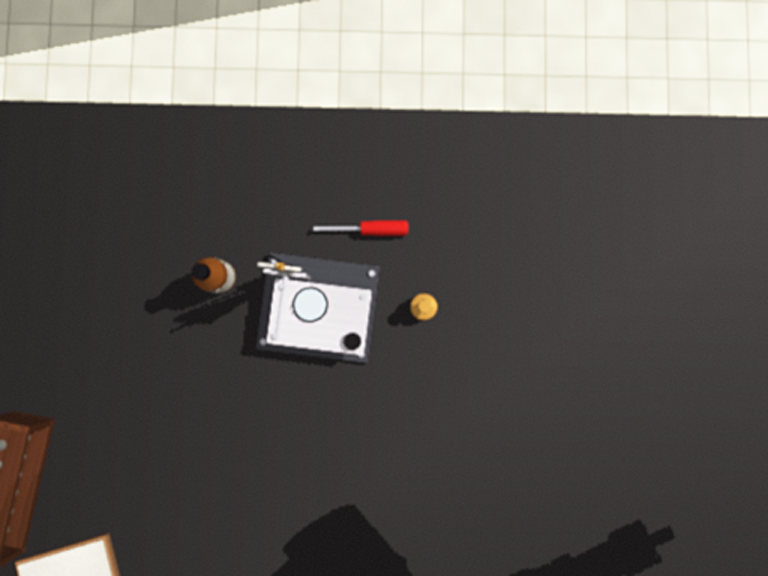

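The scene view shows the pad at about (399,287), the rider fin at (470,240) and the needle top at (480,248). In the top view the pad is at (352,341), the mirror at (310,304) and the rider at about (281,267). I'll enlarge both.

Run:
```python
from plant import ctrl
import cv2,numpy as np
A=[ctrl.snapshot("scene")["img"].astype(float) for _ in range(8)]
B=[ctrl.snapshot("top")["img"].astype(float) for _ in range(4)]
a=np.mean(A,0);b=np.mean(B,0);np.savez("rest.npz",a=a,b=b)
print(np.std(A,0).mean())
c=a[145:235,250:340].astype(np.uint8)[:,:,::-1]
d=a[148:220,290:340].astype(np.uint8)[:,:,::-1]
e=b[160:250,160:260].astype(np.uint8)[:,:,::-1]
cv2.imwrite("pics/d.png",cv2.resize(d,None,fx=8,fy=8,interpolation=cv2.INTER_NEAREST))
cv2.imwrite("pics/e.png",cv2.resize(e,None,fx=6,fy=6,interpolation=cv2.INTER_NEAREST))
```

```text
1.9561351582560818
```

View pics/d.png

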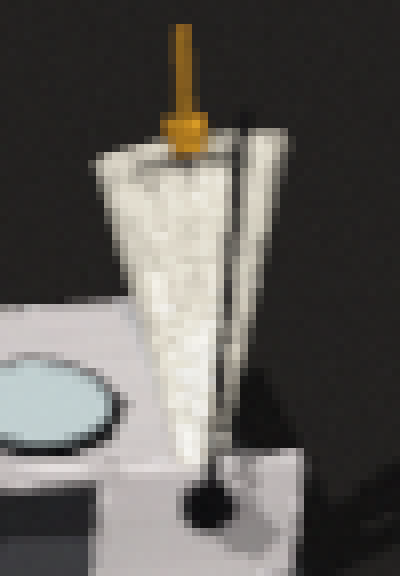

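View pics/e.png

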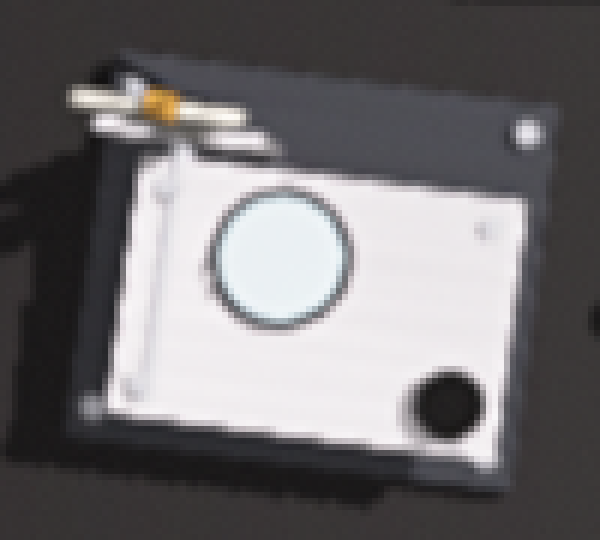

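The scene crop shows the fin from (181,25) to (184,112), the needle tip at (244,115) and the hinge knob at (209,505). In the top crop, the pad centre is at (448,405) and the mirror centre at (281,257). Next I'll fit the mount pose and the rider angle.

```bash
cat > h.py <<'E'
import numpy as np,cv2
from scipy.optimize import least_squares
from plant import ctrl
S=ctrl.snapshot("scene");T=ctrl.snapshot("top")
def proj(s,p):
    P=s["pose"];c=(np.asarray(p)-P[:3,3])@P[:3,:3];q=c@s["K"].T
    return (q[...,:2].T/q[...,2]).T
def world(m,p):
    c,s=np.cos(m[2]),np.sin(m[2]);p=np.asarray(p,float)/1000
    return np.stack([m[0]+c*p[...,0]-s*p[...,1],m[1]+s*p[...,0]+c*p[...,1],p[...,2]],-1)
def ray(x,r,th): return [x,60-r*np.sin(th),52+r*np.cos(th)]
E
python3 - <<'E'
from h import *
z=np.load("rest.npz");a,b=z["a"],z["b"]
def cen(w,r0,r1,c0,c1):
    w=w[r0:r1,c0:c1];w=np.clip(w,0,None);y,x=np.mgrid[r0:r1,c0:c1];return np.array([(w*x).sum(),(w*y).sum()])/w.sum()
g=b.mean(2)
# pad top view: dark blob on white plate ; mirror by dark-ring ellipse in the top view
pad=cen((g<90)*1.,218,237,229,242)
m=(b[:,:,2]-b[:,:,0]); mir=cen((m>5)*(g>150)*1.,188,218,192,222)
print("pad",pad,"mir",mir)
# fin centroid per row in scene
w=a[:,:,0]-a[:,:,2]-8
fin=np.array([[cen(w,r,r+1,308,318)[0],r] for r in range(152,161)])
print("fin",fin.round(2).tolist())
# needle centroid on white scale
ga=a.mean(2);need=[]
for r in range(166,186):
    row=ga[r];s=row[314:326];k=s[1:-1].argmin()+315
    if r<200:
        seg=row[k-2:k+3];base=max(seg[0],seg[-1]);wt=np.clip(base-seg,0,None)
        need.append([(wt*np.arange(k-2,k+3)).sum()/wt.sum(),r])
need=np.array(need);print("need",need.round(2).tolist())
pf=np.polyfit(fin[:,1],fin[:,0],1);pn=np.polyfit(need[:,1],need[:,0],1)
knob=np.array([290+209/8-.5,148+505/8-.5])
padS=np.array([399/1.5-.5,287/1.5-.5])
def res(v,full=False):
    mt=v[:3];th=v[3];o=v[4:6];t=v[6:8]
    R=[(proj(T,world(mt,[-45,-62,64]))+t-pad),(proj(T,world(mt,[5,13,61]))+t-mir)]
    f=proj(S,world(mt,[ray(50,r,th) for r in (150,160,170)]))+o
    R+=[(f[:,0]-np.polyval(pf,f[:,1]))*2]
    n=proj(S,world(mt,[ray(62,r,0) for r in (60,90,120,145)]))+o
    R+=[(n[:,0]-np.polyval(pn,n[:,1]))]
    R+=[o,t]
    tip=proj(S,world(mt,ray(50,174,th)))+o; nt=proj(S,world(mt,ray(62,150,0)))+o
    R+=[[(tip[1]-150.6)/1.],[(nt[1]-161.9)/1.]]
    if full:
        for n_,q in zip("padT mirT fin need o t fintip needtip".split(),R):print(n_,np.round(q,2))
        print("knob res",proj(S,world(mt,[64,60,52]))+o-knob,"padS",proj(S,world(mt,[-45,-62,64]))+o-padS)
    return np.concatenate(R)
r=least_squares(res,[.58,.08,-.1,.11,0,0,0,0]);res(r.x,True)
C=np.linalg.inv(r.jac.T@r.jac)**1 if 1 else 0
print(r.x.round(4),"yaw",np.degrees(r.x[2]),"sig/px",np.sqrt(np.diag(C)).round(4))
print("padworld",world(r.x,[-45,-62,64]))
np.save("m.npy",r.x)
E
```

```text
pad [234.04301075 227.32258065] mir [206.28089888 202.56460674]
fin [[312.27, 152.0], [312.25, 153.0], [312.34, 154.0], [312.38, 155.0], [312.46, 156.0], [312.5, 157.0], [312.5, 158.0], [312.51, 159.0], [312.63, 160.0]]
need [[319.14, 166.0], [318.66, 167.0], [318.9, 168.0], [319.26, 169.0], [319.3, 170.0], [319.21, 171.0], [319.1, 172.0], [319.13, 173.0], [324.83, 174.0], [324.8, 175.0], [324.78, 176.0], [324.69, 177.0], [324.68, 178.0], [324.6, 179.0], [324.55, 180.0], [324.52, 181.0], [324.5, 182.0], [323.73, 183.0], [323.61, 184.0], [323.56, 185.0]]
padT [ 0.01 -0.51]
mirT [-0.86  0.31]
fin [ 0.49  0.05 -0.39]
need [-7.07 -2.59  2.04  6.04]
o [1.28 0.01]
t [0.84 0.19]
fintip [0.76]
needtip [-1.32]
knob res [ 3.70069965 -0.27609239] padS [ 2.60555713 -1.92390847]
[ 0.5925  0.1707 -0.0853  0.1624  1.2789  0.006   0.8434  0.1942] yaw -4.88680337866377 sig/px [0.0027 0.0022 0.0301 0.0089 0.8387 0.7197 0.8752 0.9274]
padworld [0.54234325 0.11271573 0.064     ]
```

```bash
cat > fit.py <<'E'
from h import *
z=np.load("rest.npz");a,b=z["a"],z["b"]
def cen(w,r0,r1,c0,c1):
    w=w[r0:r1,c0:c1];w=np.clip(w,0,None);y,x=np.mgrid[r0:r1,c0:c1];return np.array([(w*x).sum(),(w*y).sum()])/w.sum()
pad=np.array([234.1,227.2]);mir=np.array([206.3,202.5])
w=a[:,:,0]-a[:,:,2]-8
fin=np.array([[cen(w,r,r+1,308,318)[0],r] for r in range(152,161)])
ga=a.mean(2);need=[]
for r in range(167,196):
    k=int(round(319.7-(r-166)*2.4/32));seg=ga[r,k-2:k+3];base=np.sort(seg)[-2];wt=np.clip(base-seg,0,None)
    need.append([(wt*np.arange(k-2,k+3)).sum()/wt.sum(),r])
need=np.array(need)
kn=cen((ga<60)*1.,208,215,312,320)
pf=np.polyfit(fin[:,1],fin[:,0],1);pn=np.polyfit(need[:,1],need[:,0],1)
print("need",need[:,0].round(2).tolist(),"slopes",pf,pn,"knob",kn,"rms",np.std(need[:,0]-np.polyval(pn,need[:,1])))
padS=np.array([399/1.5-.5,287/1.5-.5])
def res(v,full=False):
    mt=v[:3];th=v[3];o=v[4:6];t=v[6:8]
    R=[(proj(T,world(mt,[-45,-62,64]))+t-pad)/.4,(proj(T,world(mt,[5,13,61]))+t-mir)/.4]
    f=proj(S,world(mt,[ray(50,r,th) for r in (156,163,170)]))+o
    R+=[(f[:,0]-np.polyval(pf,f[:,1]))/.15]
    n=proj(S,world(mt,[ray(62,r,0) for r in (60,90,120,145)]))+o
    R+=[(n[:,0]-np.polyval(pn,n[:,1]))/.15]
    R+=[o,t]
    tip=proj(S,world(mt,ray(50,174,th)))+o; nt=proj(S,world(mt,ray(62,150,0)))+o
    R+=[[(tip[1]-150.6)/.7],[(nt[1]-161.9)/.7],(proj(S,world(mt,[62,60,52]))+o-kn)/.6,(proj(S,world(mt,[-45,-62,64]))+o-padS)/1.]
    if full:
        for n_,q in zip("padT mirT fin need o t fintip needtip knob padS".split(),R):print(n_,np.round(q,2))
    return np.concatenate(R)
r=least_squares(res,[.58,.08,-.1,.11,0,0,0,0]);res(r.x,True)
C=np.linalg.inv(r.jac.T@r.jac)
print(r.x.round(4),"yaw",np.degrees(r.x[2]),"sig",np.sqrt(np.diag(C)).round(4))
print("padworld",world(r.x,[-45,-62,64]))
np.save("m.npy",r.x)
E
python3 fit.py
```

```text
need [318.99, 319.1, 319.15, 319.2, 319.11, 319.05, 319.08, 319.01, 318.98, 318.94, 318.67, 318.48, 318.53, 318.28, 318.35, 318.19, 318.17, 318.07, 318.05, 318.06, 317.94, 318.16, 318.13, 317.97, 318.2, 318.24, 318.33, 318.55, 318.71] slopes [4.39160302e-02 3.05575225e+02] [-3.90004499e-02  3.25600391e+02] knob [315.51851852 210.88888889] rms 0.26627006284595295
padT [0.42 0.1 ]
mirT [-0.01  0.03]
fin [-0.02  0.01  0.05]
need [-4.93 -1.66  1.72  4.64]
o [0.65 0.45]
t [-1.01 -0.33]
fintip [1.21]
needtip [-0.48]
knob [0.31 0.14]
padS [ 0.12 -1.65]
[ 0.5919  0.1643 -0.1128  0.1057  0.6519  0.4456 -1.0097 -0.3294] yaw -6.464075136012826 sig [0.0022 0.0018 0.0126 0.0019 0.7021 0.5382 0.775  0.8756]
padworld [0.54016271 0.10772058 0.064     ]
```

>>> send_rows --plan '[[[-2.2,2.2,0,0,0,-7.1],[-4.4,4.4,0,0,0,-14.2],[-6.6,6.6,0,0,0,-21.3],[-8.8,8.8,0,0,0,-28.4],[-11,11,0,0,0,-35.5],[-13.2,13.2,0,0,0,-42.6],[-15.4,15.4,0,0,0,-49.7],[-17.6,17.6,0,0,0,-56.8]]]' --fingers 0

```text
clock: 1.57
tool_pos: [0.3812, -0.3658, 0.2268]
orientation: [-180.0, -0.0, -96.2]
force: [1.0, -0.6, -0.6]
opening: 0.04
gripper_force: 0.0
```

```bash
sed -i 's/range(167,196)/range(167,188)/; s/(60,90,120,145)/(90,110,130,145)/; s/pn,n\[:,1\]))\/.15/pn,n[:,1]))\/.3/' fit.py; python3 fit.py
```

```text
need [318.99, 319.1, 319.15, 319.2, 319.11, 319.05, 319.08, 319.01, 318.98, 318.94, 318.67, 318.48, 318.53, 318.28, 318.35, 318.19, 318.17, 318.07, 318.05, 318.06, 317.94] slopes [4.39160302e-02 3.05575225e+02] [-6.89537663e-02  3.30843324e+02] knob [315.51851852 210.88888889] rms 0.131507336856245
padT [ 0.31 -0.  ]
mirT [-0.16  0.  ]
fin [-0.09  0.01  0.11]
need [-0.67 -0.19  0.29  0.67]
o [-0.27  0.38]
t [-0.38  0.  ]
fintip [1.17]
needtip [-0.48]
knob [-0.04  0.15]
padS [-0.18 -1.63]
[ 0.5927  0.1659 -0.1119  0.1034 -0.2686  0.3819 -0.3839  0.0037] yaw -6.410198900370907 sig [0.0022 0.0018 0.0126 0.0027 0.7145 0.5386 0.7811 0.8765]
padworld [0.54102945 0.10933813 0.064     ]
```

>>> send_rows --plan '[[[-3.3,-0.7,0,0,0,0],[-6.6,-1.4,0,0,0,0],[-9.9,-2.1,0,0,0,0],[-13.2,-2.8,0,0,0,0],[-16.5,-3.5,0,0,0,0],[-19.8,-4.2,0,0,0,0],[-23.1,-4.9,0,0,0,0],[-26.4,-5.6,0,0,0,0]]]'

```text
clock: 2.33
tool_pos: [0.4672, -0.11, 0.227]
orientation: [-179.9, 0.0, -96.6]
force: [0.3, -1.3, -0.3]
opening: 0.0004
gripper_force: 0.0
```

>>> send_rows --plan '[[[-3.3,-0.7,0,0,0,0],[-6.6,-1.4,1,0,0,0],[-9.9,-2.1,2,0,0,0],[-13.2,-2.8,3.5,0,0,0],[-16.5,-3.7,5,0,0,0],[-19.5,-4.4,7,0,0,0],[-21.5,-4.9,9,0,0,0],[-22.6,-5.1,11,0,0,0]]]'

```text
clock: 3.0
tool_pos: [0.5447, 0.1096, 0.1157]
orientation: [-179.9, 0.0, -96.5]
force: [0.5, 0.0, -0.0]
opening: -0.0
gripper_force: 0.0
```

Run:
```python
from h import *
a=T["img"][150:260,150:270];b=S["img"][140:250,240:360]
cv2.imwrite("pics/f.png",cv2.resize(np.hstack([a,b])[:,:,::-1],None,fx=3.3,fy=3.3,interpolation=cv2.INTER_CUBIC))
o=ctrl.get_obs();print(o["tool_pos"],o["orientation"],o["force"],o["opening"],o["clock"])
```

```text
[0.54216639 0.10798958 0.11314033] [ 1.79733010e+02 -1.63594079e-01 -9.65470696e+01] [-0.29713853 -0.30707956 -0.20220524] 0.00030474978008321985 3.1
```

View pics/f.png

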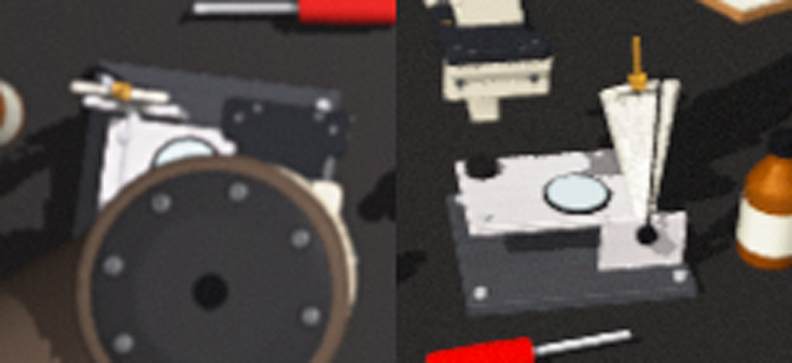

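The finger tips at (484,110) sit directly above the pad at (484,165), and the fin and needle are both in clear view. I'll lower to just above the pad, then probe.

>>> send_rows --plan '[[[0,0,1.5,0,0,0],[0,0,3,0,0,0],[0,0,3.8,0,0,0],[0,0,4.2,0,0,0],[0,0,4.2,0,0,0],[0,0,4.2,0,0,0]]]'

```text
clock: 3.6
tool_pos: [0.5438, 0.1072, 0.0754]
orientation: [-180.0, 0.0, -96.6]
force: [0.5, 0.2, 0.0]
opening: 0.0005
gripper_force: 0.0
```

>>> send_rows --plan '[[[0,0,0.2,0,0,0],[0,0,0.4,0,0,0],[0,0,0.6,0,0,0],[0,0,0.8,0,0,0],[0,0,0.8,0,0,0],[0,0,0.8,0,0,0]]]'

```text
clock: 4.1
tool_pos: [0.5432, 0.1074, 0.0665]
orientation: [180.0, -0.0, -96.6]
force: [0.2, 0.6, -0.4]
opening: 0.0004
gripper_force: 0.0
```

>>> send_rows --plan '[[[0,0,0.2,0,0,0],[0,0,0.4,0,0,0],[0,0,0.4,0,0,0],[0,0,0.4,0,0,0]]]'

```text
clock: 4.43
tool_pos: [0.5436, 0.1074, 0.0627]
orientation: [-180.0, 0.0, -96.6]
force: [0.2, -1.1, 3.1]
opening: 0.0004
gripper_force: 1.4
```

>>> send_rows --plan '[[[0,0,0.15,0,0,0],[0,0,0.3,0,0,0],[0,0,0.45,0,0,0],[0,0,0.6,0,0,0],[0,0,0.6,0,0,0],[0,0,0.6,0,0,0]]]'

```text
clock: 4.93
tool_pos: [0.5435, 0.1071, 0.0568]
orientation: [-180.0, -0.0, -96.6]
force: [0.1, -3.3, 6.5]
opening: 0.0005
gripper_force: 3.2
```

```bash
cat > th.py <<'E'
from h import *
import sys
from scipy.ndimage import map_coordinates
m=np.load("m.npy");o=m[4:6]
def prof(im,ths,x=62,rs=np.linspace(95,143,60)):
    g=im.mean(2);v=[]
    for t in ths:
        p=proj(S,world(m,np.array([ray(x,r,t) for r in rs])))+o
        v.append(map_coordinates(g,[p[:,1],p[:,0]],order=1).mean())
    return np.array(v)
ths=np.arange(-.04,.2,.004)
rest=np.load("rest.npz")["a"]
N=int(sys.argv[1]);cur=np.mean([ctrl.snapshot("scene")["img"].astype(float) for _ in range(N)],0)
for im in(rest,cur):
    v=prof(im,ths);k=v[2:-2].argmin()+2;s=slice(max(k-3,0),k+4);q=np.polyfit(ths[s],v[s],2)
    w=np.clip(np.median(v)-10-v,0,None)*(abs(ths-ths[k])<.03)
    print("needle",round(-q[1]/2/q[0],4),"cen",round((w*ths).sum()/w.sum(),4),v[k].round(0),np.median(v).round(0))
    fin=im[:,:,0]-im[:,:,2]
    f=np.repeat((-fin)[:,:,None],3,2);v=prof(f,ths,50,np.linspace(156,171,20));k=v.argmin();s=slice(k-3,k+4);q=np.polyfit(ths[s],v[s],2)
    w=np.clip(-v-8,0,None);print(" fin",round(-q[1]/2/q[0],4),"cen",round((w*ths).sum()/w.sum(),4))
d=cur[145:217,285:345].astype(np.uint8)[:,:,::-1]
if len(sys.argv)>2: cv2.imwrite(sys.argv[2],cv2.resize(d,None,fx=8,fy=8,interpolation=cv2.INTER_NEAREST))
ob=ctrl.get_obs();print(ob["tool_pos"],ob["force"],ob["clock"])
E
python3 th.py 6 pics/g.png
```

```text
needle 0.0001 cen -0.0003 85.0 189.0
 fin 0.1036 cen 0.1034
needle 0.0636 cen 0.0636 77.0 204.0
 fin 0.1035 cen 0.1035
[0.54351119 0.10710113 0.05685293] [-1.08775536 -2.79739976  6.36724656] 5.3333
```

View pics/g.png

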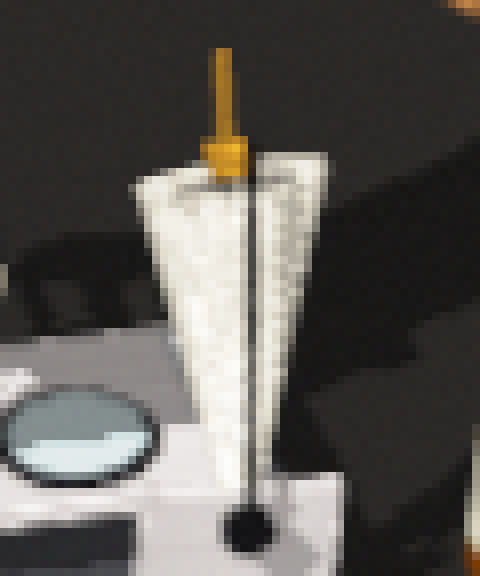

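Needle at 0.064 and fin at 0.1035; the force gives about the same tilt. About 4.5 mm to go, so I'll take most of it first.

>>> send_rows --plan '[[[0,0,0.1,0,0,0],[0,0,0.2,0,0,0],[0,0,0.3,0,0,0],[0,0,0.38,0,0,0],[0,0,0.38,0,0,0]]]'

```text
clock: 5.75
tool_pos: [0.5435, 0.107, 0.0532]
orientation: [-180.0, -0.0, -96.6]
force: [-2.1, -3.8, 7.8]
opening: 0.0002
gripper_force: 4.3
```

```bash
python3 th.py 4
```

```text
needle 0.0001 cen -0.0003 85.0 189.0
 fin 0.1036 cen 0.1034
needle 0.0904 cen 0.0926 107.0 197.0
 fin 0.1034 cen 0.1035
[0.54354617 0.10704779 0.05326659] [-1.37515915 -2.38894881  8.02372567] 6.05
```

>>> send_rows --plan '[[[0,0,0.05,0,0,0],[0,0,0.08,0,0,0],[0,0,0.08,0,0,0]]]'

```text
clock: 6.3
tool_pos: [0.5435, 0.107, 0.0525]
orientation: [-180.0, -0.0, -96.6]
force: [-0.6, -3.4, 9.2]
opening: 0.0006
gripper_force: 4.5
```

```bash
cat >> th.py <<'E'
fi=np.arange(.04,.16,.002)
for r0,r1 in((70,90),(90,110),(110,125),(125,138),(138,147)):
    v=prof(cur,fi,62,np.linspace(r0,r1,20));k=v.argmin();print(r0,r1,fi[k].round(4),v[max(k-8,0):k+9:2].round(0))
E
python3 th.py 5 pics/i.png
```

```text
needle 0.0001 cen -0.0003 85.0 189.0
 fin 0.1036 cen 0.1034
needle 0.1036 cen 0.1026 101.0 195.0
 fin 0.1035 cen 0.1034
[0.54353227 0.10702195 0.05251938] [-0.64045924 -3.32490383  8.83762937] 6.65
70 90 0.09 [162. 148. 135. 121. 110. 116. 126. 135. 145.]
90 110 0.088 [183. 169. 155. 141. 129. 131. 133. 135. 138.]
110 125 0.106 [159. 148. 138. 128. 120. 133. 150. 166. 183.]
125 138 0.104 [129. 107.  84.  61.  46.  62.  80.  98. 117.]
138 147 0.1 [92. 84. 76. 67. 58. 64. 74. 84. 94.]
```

View pics/i.png

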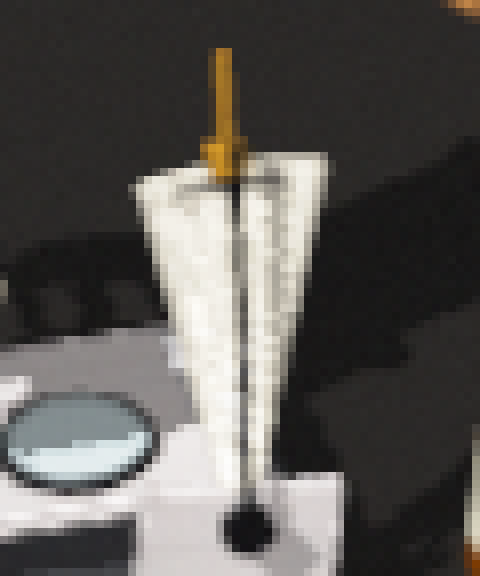

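```bash
cat > c.py <<'E'
from h import *
m=np.load("m.npy");o=m[4:6]
im=np.mean([ctrl.snapshot("scene")["img"].astype(float) for _ in range(4)],0).mean(2)
out=[]
for r in np.arange(75,141,2.2):
    p=[(proj(S,world(m,ray(62,r,t)))+o) for t in(.09,.11)]
    y=int(round(p[0][1]));xc=(p[0][0]+p[1][0])/2;k=int(round(xc));xs=np.arange(k-3,k+4)
    s=im[y,xs];b=np.interp(xs,[xs[0],xs[-1]],[s[:2].max(),s[-2:].max()]);w=np.clip(b-s-15,0,None)
    c=(w*xs).sum()/w.sum();out.append([r,.09+.02*(c-p[0][0])/(p[1][0]-p[0][0]),c-xc])
out=np.array(out);print(out[:,1].round(3).tolist())
# free angle + offset: weighted slope; px error -> theta
print("median",np.median(out[:,1]),"upper",out[out[:,0]>105][:,1].mean(), "linear(px=a+b r)",np.polyfit(out[:,0],out[:,2],1))
ob=ctrl.get_obs();print(ob["tool_pos"],ob["force"],ob["clock"])
E
python3 c.py
```

```text
[0.091, 0.093, 0.088, 0.091, 0.09, 0.097, 0.088, 0.087, 0.088, 0.088, 0.09, 0.089, 0.098, 0.103, 0.102, 0.101, 0.101, 0.1, 0.098, 0.097, 0.105, 0.105, 0.105, 0.105, 0.105, 0.104, 0.11, 0.109, 0.11, 0.107]
median 0.09880878973385535 upper 0.10396867678978688 linear(px=a+b r) [-0.01402243  1.52545444]
[0.54353674 0.10704572 0.05252518] [-0.56387741 -3.21400929  8.59419342] 6.95
```

Every estimate puts the tilt at 0.099–0.102 against the mark at 0.1035. I'll nudge 0.3 mm and hold.

>>> send_rows --plan '[[[0,0,0.03,0,0,0],[0,0,0.03,0,0,0],[0,0,0.03,0,0,0],[0,0,0.03,0,0,0]]]'

```text
clock: 7.28
tool_pos: [0.5435, 0.107, 0.0522]
orientation: [-180.0, -0.0, -96.6]
force: [-2.1, -3.5, 9.2]
opening: 0.0005
gripper_force: 4.6
```

```bash
python3 c.py; python3 th.py 3|sed -n 3,4p
```

```text
[0.094, 0.094, 0.088, 0.09, 0.089, 0.097, 0.088, 0.088, 0.091, 0.095, 0.097, 0.096, 0.101, 0.102, 0.103, 0.102, 0.108, 0.108, 0.106, 0.106, 0.107, 0.105, 0.105, 0.104, 0.105, 0.104, 0.113, 0.112, 0.113, 0.108]
median 0.10279332892247744 upper 0.10685888387673387 linear(px=a+b r) [-0.01511107  1.53350568]
[0.54352277 0.10702099 0.05222379] [-0.73815036 -3.19464414  8.88073965] 7.5833
needle 0.1056 cen 0.1058 97.0 195.0
 fin 0.1035 cen 0.1035
```

On the mark within measurement error. I'll hold here, then release.

>>> send_rows --plan '[[[0,0,0,0,0,0],[0,0,0,0,0,0],[0,0,0,0,0,0],[0,0,0,0,0,0],[0,0,0,0,0,0],[0,0,0,0,0,0],[0,0,0,0,0,0],[0,0,0,0,0,0]]]'

```text
clock: 8.5
tool_pos: [0.5436, 0.107, 0.0522]
orientation: [-180.0, -0.0, -96.6]
force: [-1.4, -3.5, 8.3]
opening: 0.0002
gripper_force: 4.6
```

>>> send_rows --plan '[[[0,0,0,0,0,0],[0,0,0,0,0,0],[0,0,0,0,0,0],[0,0,0,0,0,0],[0,0,0,0,0,0],[0,0,0,0,0,0],[0,0,0,0,0,0],[0,0,0,0,0,0]]]'

```text
clock: 9.17
tool_pos: [0.5435, 0.107, 0.0522]
orientation: [-180.0, -0.0, -96.6]
force: [-0.6, -2.9, 9.5]
opening: 0.0006
gripper_force: 4.6
```

>>> send_rows --plan '[[[0,0,-0.3,0,0,0],[0,0,-0.6,0,0,0],[0,0,-0.9,0,0,0],[0,0,-1.2,0,0,0],[0,0,-1.6,0,0,0],[0,0,-2.5,0,0,0],[0,0,-4,0,0,0],[0,0,-6,0,0,0]]]'

```text
clock: 9.83
tool_pos: [0.5421, 0.107, 0.1112]
orientation: [179.8, -0.1, -96.6]
force: [0.1, 0.6, -0.1]
opening: 0.0005
gripper_force: 0.0
```

>>> send_rows --plan '[[[0,0,-1,0,0,0],[0,0,-1.5,0,0,0],[0,0,-1.5,0,0,0],[0,0,-1.5,0,0,0],[0,0,-1.5,0,0,0],[0,0,-1.5,0,0,0]]]'

```text
clock: 10.33
tool_pos: [0.5427, 0.1071, 0.1256]
orientation: [179.9, -0.1, -96.6]
force: [-0.6, -0.2, -0.4]
opening: -0.0
gripper_force: 0.0
```

```bash
python3 th.py 4 pics/j.png|sed -n 3,5p
```

```text
needle 0.0002 cen -0.0002 101.0 212.0
 fin 0.1035 cen 0.1035
[0.54324307 0.10732713 0.12638306] [-0.08573328  0.18238147  0.61769307] 10.6333
```

View pics/j.png

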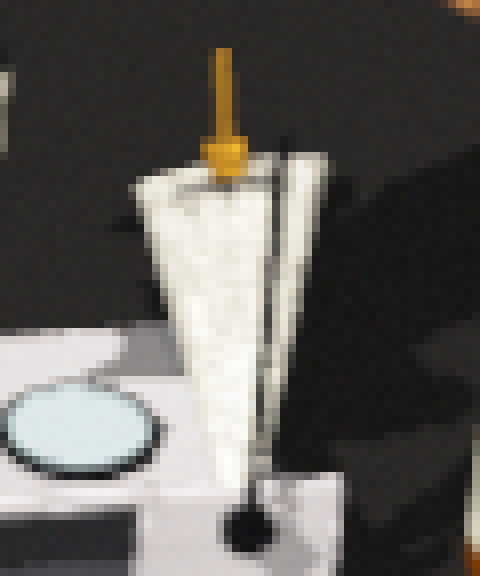

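The needle tip is back at rest, at about (284,145). The rider hasn't moved (fin top still at (222,50)), and the gripper is clear of the mount.

```bash
python3 -c "
from plant import ctrl
print(ctrl.close_job())"
```

```text
the job is handed in; nothing more can be done
None
```

I pressed the pad until the needle was on the rider's fin (0.103–0.106 rad measured, mark at 0.1035), held it about 1.9 s and released it; the plate came fully back up, the rider did not move, and the job is handed in.

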